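Eject a board test tray and lock it with its clevis pin

TASK

Take the tall slim pin from the rack and poke its shank down the round hole in the top of the board test fixture to trip the catch, so that the tray springs out. Then bring the tray (it has an upright tab to take hold of) further out until the hole in its lug is in line with the holes of the fixed fork, and drop that same pin through fork and lug until its flange is fully home on the fork. Leave the other two pins in the rack and the bottle, jar and screwdriver where they are.

Things in the scene. Friction and masses are not known exactly. Their poses are not given: they have to be found in the camera images.
- fixture: Fixed board test fixture; origin on the table, +x from its open front to its housing, z up; sizes in mm in this frame. Grey housing x 50 to 230, y -95 to 95, top z 75. Base plate x -75 to 230, y -65 to 90, top z 12. Tray slides out in -x. Steel fork x -57 to -23, y -120 to -68: lower knuckle z 0 to 27, slot z 27 to 43, upper knuckle z 43 to 53, closed by a wall at y -120 to -108.
- access_hole (a point): Centre of the mouth of the round 14 mm hole through the 8 mm thick top of the housing, on its top face (fixture frame 95, 30, 75). The flat head of the hidden catch, 13 mm across, lies 20 mm below this point and is pressed straight down.
- latch (a joint): Hidden spring catch under the access hole: 0 at rest, grows as it is pressed down, m, stop at 0.010. It frees the tray at about 0.005; about 2 N to start moving, 6 N at the stop; it springs back when let go.
- tray (a joint): Slide of the tray, m: 0 shut, grows as it comes out towards -x of the fixture, stop at 0.100. The catch holds it shut; once tripped, a spring kicks it out to 0.03 to 0.045 and it then stays where it is left (friction 2 N). At 0.070 its lug's hole is in line with the fork's holes.
- tray_tab (a point): Middle of the black upright tab of the tray: 14 mm thick (x), 40 mm wide (y), 46 mm high (z 34 to 80, on the tray's floor); axes as the fixture's; at fixture x 5, y 0 when shut. Tray 140 mm wide. Its lug, 34 x 34 mm, z 30 to 40, runs through the fork's slot; the lug's vertical 10 mm hole lies 25 mm to +x and 88 mm to -y of this point.
- clevis_hole (a point): Centre of the mouth of the vertical hole in the fork's upper knuckle, on its top face (fixture frame -40, -88, 53), axes as the fixture's. The 10 mm hole runs on through the tray's lug (when in line) and the lower knuckle to the table, 53 mm below. Mouths have 1 to 1.5 mm chamfers.
- rack: Fixed grey plastic rack: 50 mm (x) by 160 mm (y) plate, top at z 63 mm on legs, with three 14 mm through holes at y -50, 0 and 50 mm. Origin on the table under its middle. One pin hangs by its flange in each hole; which pin hangs where varies.
- pin_head (a point): The pin to use: steel, tall slim round head, 12 mm diameter, 36 mm high; this point is the head's middle. The head stands on a flange 20 mm across, 4 mm thick, whose underside is 22 mm below this point; under it the 8 mm shank, 48 mm long, its last 10 mm tapering to 3 mm. z up along the pin. About 50 g.
- pin_thick_head (a point): A wrong pin: middle of its fat head (20 mm diameter, 36 mm high), flange 28 mm across, shank 12 mm by 48 mm. Leave in the rack.
- pin_short_head (a point): A wrong pin: middle of its short head (12 mm diameter, 18 mm high), flange 20 mm across, shank 8 mm by 22 mm. Leave in the rack.
- bottle_mid (a point): White bottle, 36 mm diameter, 95 mm high, standing behind the rack; point half-way up. Bystander.
- jar_mid (a point): Grey jar with a white cap, 44 mm diameter, 45 mm high, standing on top of the housing; point half-way up. Bystander.
- driver_grip (a point): Screwdriver, 150 mm long, lying in front of the rack; point in the handle. Bystander.

How it is judged:
On the way:
1. the slim pin, held down the access hole, presses the catch far enough to free the tray (value of joint latch above 0.005 m and horizontal distance between pin_head and access_hole below 0.012 m).
At the end, for the whole second after the job is handed in: The slim pin stands upright (within 0.12 rad) through fork and lug, its head within 6 mm of the hole's axis and its flange seated on the fork (within 3 mm); the tray is at 70 mm within 4 mm; the catch has sprung back (value of joint tray between 0.066 and 0.074 m and horizontal distance between pin_head and clevis_hole below 0.006 m and z of pin_head in the frame of clevis_hole between 0.018 and 0.025 m and angle between pin_head's own z axis and vertical below 0.12 rad and value of joint latch below 0.003 m); the robot touches nothing.
It fails at once if the thick pin is moved more than 25 mm (distance of pin_thick_head from where it was at the start of the episode above 0.025 m).
It fails at once if the short pin is moved more than 25 mm (distance of pin_short_head from where it was at the start of the episode above 0.025 m).
It fails at once if the bottle is moved more than 25 mm (distance of bottle_mid from where it was at the start of the episode above 0.025 m).
It fails at once if the jar is moved more than 25 mm (distance of jar_mid from where it was at the start of the episode above 0.025 m).
It fails at once if the screwdriver is moved more than 25 mm (distance of driver_grip from where it was at the start of the episode above 0.025 m).
It also fails if it takes over 72 s, if anything falls off the work surface, if the arm or the gripper's body presses on something with over 40 N, if the wrist force passes 120 N, or if a joint passes its speed limit or range.

ROBOT

A 6-joint arm with a two-finger parallel gripper is mounted at the origin on the work surface. World frame = base frame: x ahead of the robot, y to its left, z up, the work surface at z = 0. Lengths are in m, angles in rad, forces in N, time in s.
With the tool pointing down it reaches from about 0.325 to 0.875 m from the base axis. Payload 4.4 kg.
Tool frame: the origin (TCP) lies on the centre line of the jaws, within the pads' length; the fingertips stand bot.tips_ahead ahead of it and the grasp point (between the pads) lies 5 mm behind it (bot.tips_ahead is the distance from the TCP to the fingertips, in m); z points along the fingers, y is the line along which they close (so a half turn about z gives the same grasp; the last joint's range is limited). The gripper opens to 85 mm and grips with 20 to 120 N. Pads are 22 mm wide; open, the fingers measure 114 mm over their backs; the gripper's body (76 mm by 85 mm) begins 54 mm behind the grasp point. The pads swing forward as they close: fully open they stand 13 mm farther back than shut.
Start: joints at [-1.296, 0.207, 1.542, -0, 1.393, -0.15], TCP at [0.237, -0.524, 0.245] pointing down, gripper open.
Joint ranges: [-2.73, 2.73], [-0.86, 2.22], [0.23, 2.46], [-1.11, 4.25], [0.08, 2.63], [-2.82, 2.82]. Speed limits (rad/s): [2.79, 2.79, 3.14, 3.14, 3.14, 3.14].

INTERFACE

Orientations are given as a unit quaternion [x, y, z, w].
In Python, from cell import bot, solve_ik, eyes, current_t, current_joint_positions, current_dq, current_effort, current_tcp_pos, current_tcp_rot, current_force, current_wrist_torque, current_opening, current_grip_force gives the robot as it stands. Calls block until the motion is done:
- bot.move_ptp(position, orientation): joint-space move of the TCP to a pose.
- bot.line_to(position, frame=None, v=0.15): straight line of the TCP; frame=None keeps the orientation; v is the mean speed in m/s.
- bot.movej(angles): joint-space move.
- bot.set_gripper(opening, grip_force=None): opening from 0.0 (shut) to 1.0 (fully open); grip_force is the grip in N (None keeps the last); returns when the fingers have stopped.
- bot.hold(seconds).
- solve_ik(position, orientation): joint angles nearest the present ones, or None.
- eyes.capture(name): name is "side" or "top" or "wrist"; returns a dict with "pixels" (400x640x3 uint8, blue, green, red), "mtx" (3x3 intrinsics, pixels), "k1" (the pictures are not rectified: a ray, as slopes to the right and down, at radius r is drawn at 1 + k1 r^2 times it, then the intrinsics apply), "T" (4x4, takes a point from camera to world coordinates); the wrist camera has in their place "T_tool_cam" (4x4, takes a point from camera to tool coordinates, whose origin is the TCP and whose axes are the flange's). Camera axes: x right, y up, looking along -z (the intrinsics and any distortion apply to the point x, -y, -z); pixel columns grow to the right and rows downward; lengths in m; the calibration is good to about 2 mm. A picture is of the moment at which its call begins: read the wrist's pose just before it. There is no depth.
A pose or a line that the arm cannot do raises bot.Unreachable and nothing moves.
- bot.finish_job(): hands the job in; it is judged then, once.
Readings, each from a call of its own:
- current_t(): time.
- current_joint_positions(): joint angles.
- current_dq(): joint speeds.
- current_effort(): joint torques, N m.
- current_tcp_pos(): TCP position.
- current_tcp_rot(): TCP orientation.
- current_force(): force on the tool from outside, world axes, zero at the start.
- current_wrist_torque(): the same for the moment, N m.
- current_opening(): opening from 0.0 (shut) to 1.0 (fully open).
- current_grip_force(): force on a finger pad.
Only numpy, scipy, OpenCV 4.12 (cv2) and the standard library are available. Lean on these libraries where they do the work, as an engineer would, in place of code of your own. Each camera call takes 0.05 s, during which the arm holds its last target. There are 200 camera calls.

## Working session

There is one attempt and no reset: what is moved stays moved. The work goes in short steps, each a Python script; the robot and the scene stay as the last script left them, time stands still between calls to the robot, and variables do not carry over. Pictures are saved under pics/ and viewed, at most 10 in all, crops included, and the job is handed in when it is done.

```bash
ls; mkdir -p pics
python3 - <<'E'
from cell import *
import cv2,numpy as np
for n in ("side","top"):
    c=eyes.capture(n); cv2.imwrite(f"pics/{n}0.png",c["pixels"]); np.savez(f"{n}0.npz",**c)
    print(n,c["mtx"].tolist(),c["k1"],np.round(c["T"],3).tolist())
print(bot.tips_ahead,current_t(),current_tcp_rot())
E
```

```text
pics
side [[429.1287839054701, 0.0, 317.826046469711], [0.0, 429.1287839054701, 198.39007079688585], [0.0, 0.0, 1.0]] -0.07537384689433158 [[0.943, 0.168, -0.288, 0.292], [-0.333, 0.465, -0.82, -0.785], [-0.004, 0.869, 0.494, 0.566], [0.0, 0.0, 0.0, 1.0]]
top [[435.388319441247, 0.0, 320.6930512923028], [0.0, 435.388319441247, 194.61123401171577], [0.0, 0.0, 1.0]] -0.06820982286542256 [[0.006, 0.999, -0.054, 0.532], [-1.0, 0.006, 0.004, -0.034], [0.004, 0.054, 0.999, 0.985], [0.0, 0.0, 0.0, 1.0]]
0.014 0.1 [ 9.77532050e-01  2.10784258e-01 -6.57315212e-05 -1.04097809e-03]
```

View pics/side0.png

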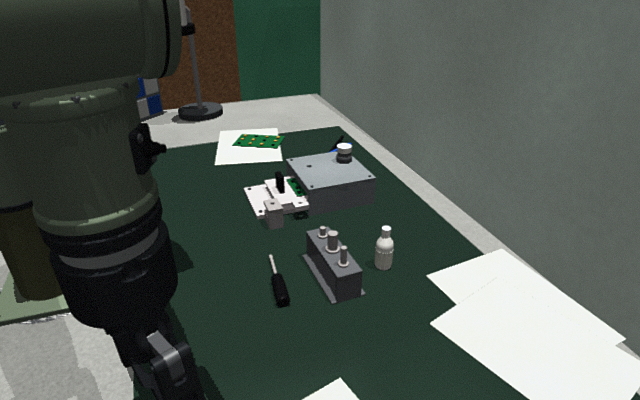

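View pics/top0.png

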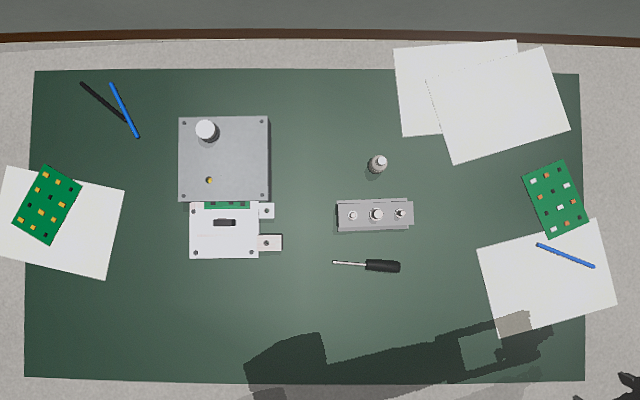

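The side view shows the rack with its pins at about (323,230), (333,240) and (343,255), and the fixture at (300,190). In the top view the pins are at (352,215), (376,214) and (401,213), the access hole at (209,180), and the fork at (270,242). I'll enlarge both.

Run:
```python
import cv2,numpy as np
t=cv2.imread("pics/top0.png"); s=cv2.imread("pics/side0.png")
r=lambda im,x,y,w,h,f:cv2.resize(im[y:y+h,x:x+w],None,fx=f,fy=f,interpolation=cv2.INTER_CUBIC)
# A: fixture top x170-300,y105-265 ; scale 3.5 ; 
cv2.imwrite("pics/c1.png",np.hstack([r(t,170,110,120,150,4)[:600],np.vstack([r(t,330,190,80,50,4),r(s,300,220,80,85,4)[:340],np.zeros((60,320,3),np.uint8)])]))
cv2.imwrite("pics/c2.png",r(s,235,135,150,100,5))
```

```text
(no output)
```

View pics/c1.png

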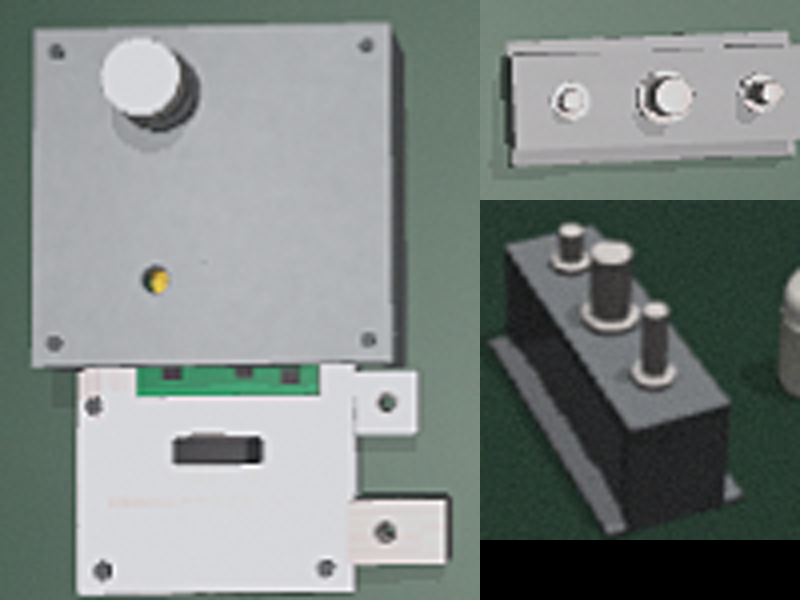

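View pics/c2.png

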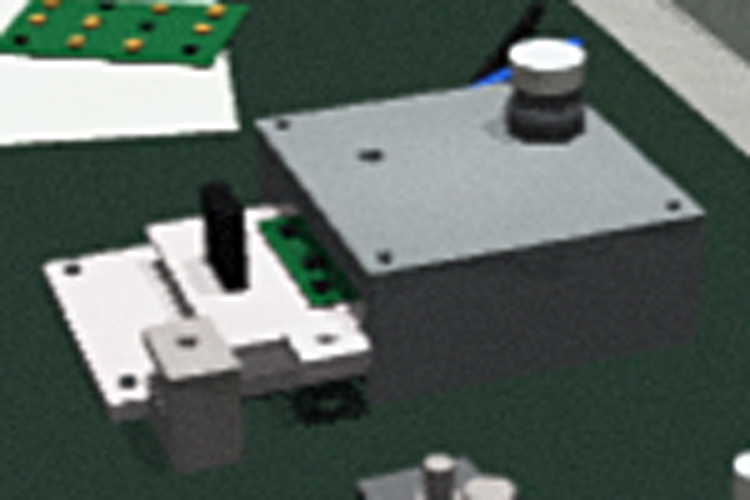

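The slim pin is the right-hand one in the top view: flange at about (399.5,213.5), head top at about (402.5,213). In the side view its head top is at (344,247.5) and its flange at (343,263.5). The hole, fork and corners are readable in both crops, so I'll fit the fixture pose and triangulate the pin.

```bash
cat > h.py <<'E'
import numpy as np
from scipy.optimize import least_squares
from scipy.spatial.transform import Rotation as R
def proj(P,c,T):
    p=(np.asarray(P,float)-T[:3,3])@T[:3,:3]
    s=np.stack([p[...,0],-p[...,1]],-1)/-p[...,2:]
    s=s*(1+float(c["k1"])*(s**2).sum(-1,keepdims=True))
    return s*[c["mtx"][0,0],c["mtx"][1,1]]+c["mtx"][:2,2]
def tri(obs,x0=(.5,0,.08)):  # obs: list of (cam,T,pixel)
    r=least_squares(lambda x:np.concatenate([proj(x,c,T)-p for c,T,p in obs]),x0)
    return r.x,np.round(r.fun,2)
def fx(q,P): # q=x,y,yaw ; P mm in the fixture frame
    return R.from_euler('z',q[2]).apply(np.asarray(P)/1000.)+[q[0],q[1],0]
def down(yaw): # tool down; tool x axis at world angle yaw
    return (R.from_euler('z',yaw)*R.from_euler('x',np.pi)).as_quat()
E
python3 - <<'E'
from h import *
t=dict(np.load("top0.npz"));s=dict(np.load("side0.npz"))
a=lambda u,v:np.array([170+(u+.5)/4-.5,110+(v+.5)/4-.5]); b=lambda u,v:np.array([235+(u+.5)/5-.5,135+(v+.5)/5-.5])
Pt=[(95,30,75),(-40,-88,53),(50,95,75),(230,95,75),(230,-95,75),(50,-95,75),(30,-88,40)]
ot=[a(154,280),a(385,532),a(33,366),a(35,28),a(391,24),a(392,362),a(387,402)]
Ps=[(95,30,75),(-40,-88,53),(50,95,75),(50,-95,75),(230,-95,75),(30,-88,40)]
os=[b(371,155),b(187,342),b(256,122),b(372,275),b(703,213),b(326,339)]
f=lambda q:np.r_[(proj(fx(q,Pt),t,t["T"])-ot).ravel(),(proj(fx(q,Ps),s,s["T"])-os).ravel()]
r=least_squares(f,[.55,.2,0],loss='soft_l1');print("fix",r.x,"\n",np.round(f(r.x).reshape(-1,2),1).tolist())
for n,pt,ps in[("access",ot[0],os[0]),("fork",ot[1],os[1]),("head top",(402.3,212.7),(344,247.3)),("flange",(399.3,213.3),(343.2,263.2)),("lug",ot[6],os[5])]:
    print(n,*tri([(t,t["T"],np.array(pt)),(s,s["T"],np.array(ps))]))
for n,P in [("access",(95,30,75)),("fork",(-40,-88,53)),("tab",(5,0,57))]:print(n,fx(r.x,P))
E
```

```text
fix [0.51795226 0.16856136 0.01776475] 
 [[-0.0, -0.2], [-0.3, 0.0], [-0.4, -0.0], [-0.1, 0.1], [-0.3, -0.3], [-0.2, -0.0], [-0.2, -0.1], [0.0, 1.0], [-0.1, 0.7], [-0.2, 0.7], [-0.5, 0.8], [0.5, 1.1], [0.2, 0.8]]
access [0.61176109 0.19923016 0.07851987] [ 0.03 -0.08 -0.1   0.  ]
fork [0.47974774 0.07897376 0.05547721] [ 0.   -0.01 -0.01 -0.  ]
head top [ 0.54517914 -0.20308209  0.10381036] [ 0.12 -0.33 -0.31  0.02]
flange [ 0.5444     -0.20359437  0.0679296 ] [ 0.12 -0.33 -0.31  0.02]
lug [0.54901979 0.08030289 0.04271501] [-0.02  0.07  0.08 -0.  ]
access [0.61240436 0.20024419 0.075     ]
fork [0.47952179 0.07986469 0.053     ]
tab [0.52295147 0.16865018 0.057     ]
```

```bash
cat >> h.py <<'E'
Y=np.pi/2+.018
def snap(name):
    from cell import eyes,current_tcp_pos,current_tcp_rot
    import cv2
    p,q=np.array(current_tcp_pos()),current_tcp_rot(); c=eyes.capture("wrist")
    W=np.eye(4);W[:3,:3]=R.from_quat(q).as_matrix();W[:3,3]=p
    T=W@c["T_tool_cam"]; cv2.imwrite(f"pics/{name}.png",c["pixels"]); np.savez(name+".npz",mtx=c["mtx"],k1=c["k1"],T=T); return c,T
E
python3 - <<'E'
from cell import *; from h import *; import cv2
for p in [(.545,-.203,.25),(.545,-.203,.084),(.612,.2,.25),(.612,.2,.115),(.48,.08,.2),(.48,.08,.07),(.455,.165,.11)]:
    print(p,np.round(solve_ik(p,down(Y)),2))
bot.move_ptp((.545,-.203,.26),down(Y)); c,T=snap("w1"); print(np.round(c["T_tool_cam"],3).tolist(),np.round(T,3).tolist(),current_t())
E=dict(c)
for P in [(.545,-.203,.104),(.545,-.203,.067)]: print(proj(P,c,T))
E
```

```text
(0.545, -0.203, 0.25) [-0.51  0.22  1.52  0.    1.41 -0.52]
(0.545, -0.203, 0.084) [-0.51  0.4   1.66  0.    1.09 -0.52]
(0.612, 0.2, 0.25) [ 0.18  0.35  1.35 -0.    1.44  0.16]
(0.612, 0.2, 0.115) [ 0.18  0.47  1.47 -0.    1.2   0.16]
(0.48, 0.08, 0.2) [-0.01  0.06  1.8  -0.    1.28 -0.03]
(0.48, 0.08, 0.07) [-0.01  0.25  1.9  -0.    0.99 -0.03]
(0.455, 0.165, 0.11) [ 0.17  0.18  1.88 -0.    1.08  0.15]
[[0.0, 0.96, 0.279, 0.071], [1.0, -0.0, 0.0, -0.001], [0.0, 0.279, -0.96, -0.129], [0.0, 0.0, 0.0, 1.0]] [[1.0, -0.016, -0.004, 0.542], [0.017, 0.96, 0.28, -0.133], [-0.001, -0.28, 0.96, 0.389], [0.0, 0.0, 0.0, 1.0]] 1.7833
[312.83450973 184.08607404]
[312.6633177  176.18585456]
```

Run:
```python
from cell import *; from h import *; import cv2
bot.line_to((.485,-.233,.24)); c,T=snap("w2")
print(proj((.545,-.203,.104),c,T),current_t())
u,v=map(int,proj((.545,-.203,.09),c,T))
a=cv2.imread("pics/w1.png")[130:230,262:362];b=c["pixels"][v-50:v+50,u-50:u+50];print(u-50,v-50)
cv2.imwrite("pics/c3.png",cv2.resize(np.hstack([a,b]),None,fx=4,fy=4,interpolation=cv2.INTER_CUBIC))
```

```text
[378.64645414 158.817686  ] 2.45
325 106
```

View pics/c3.png

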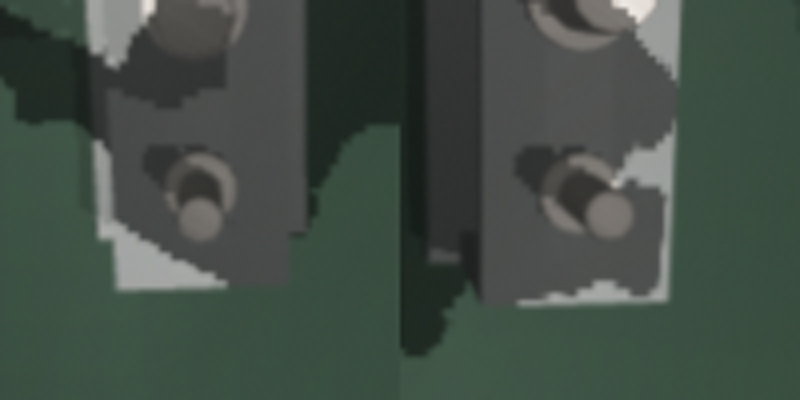

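The left crop (w1) shows the slim pin's head top at (201,219) and its flange at (200,187). The right crop (w2) has them at (209,214) and (181,192).

Run:
```python
from cell import *; from h import *; import cv2
L=lambda n:(lambda d:(d,d["T"]))(dict(np.load(n+".npz")))
A=lambda u,v,x,y:np.array([x+(u+.5)/4-.5,y+(v+.5)/4-.5])
for n,p,q,pt,ps in [("top",A(201,219,262,130),A(209,214,325,106),(402.3,212.7),(344,247.3)),("flange",A(200,187,262,130),A(181,192,325,106),(399.3,213.3),(343.2,263.2))]:
    w=[(*L("w1"),p),(*L("w2"),q)]; o=[(*L("top0"),np.array(pt)),(*L("side0"),np.array(ps))]
    print(n,*tri(w),*tri(w+o))
bot.move_ptp((.58,.10,.26),down(Y)); a,Ta=snap("w3")
bot.line_to((.50,.10,.26)); b,Tb=snap("w4"); print(current_t())
for P in [(.6124,.2002,.075),(.4795,.0799,.053),(.549,.08,.04)]: print(np.round(proj(P,a,Ta),1),np.round(proj(P,b,Tb),1))
```

```text
top [ 0.54401695 -0.20379109  0.10153985] [-0.05 -0.12  0.04  0.11] [ 0.54401659 -0.20338033  0.10362233] [-0.04 -0.02  0.57  0.02  0.25  0.25 -0.84  0.32]
flange [ 0.54390491 -0.20314082  0.06817178] [ 0.06  0.14 -0.05 -0.13] [ 0.54406866 -0.20328688  0.06771608] [ 0.2   0.19  0.01 -0.05 -0.04 -0.17 -0.54  0.05]
4.5417
[346.4  80.8] [423.9  83.6]
[226.9 189. ] [293.6 190.4]
[286.5 187.1] [350.9 188.5]
```

The pin is at (0.5440, -0.2034), with its head top at z 0.1027 and its flange at 0.068, in agreement with the text.

Run:
```python
import cv2,numpy as np
a=cv2.imread("pics/w3.png");b=cv2.imread("pics/w4.png")
r=lambda im,x,y:cv2.resize(im[y:y+50,x:x+66],None,fx=6,fy=6,interpolation=cv2.INTER_CUBIC)
cv2.imwrite("pics/c4.png",np.vstack([np.hstack([r(a,313,56),r(b,391,59)]),np.hstack([r(a,194,164),r(b,261,165)])]))
```

```text
(no output)
```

View pics/c4.png

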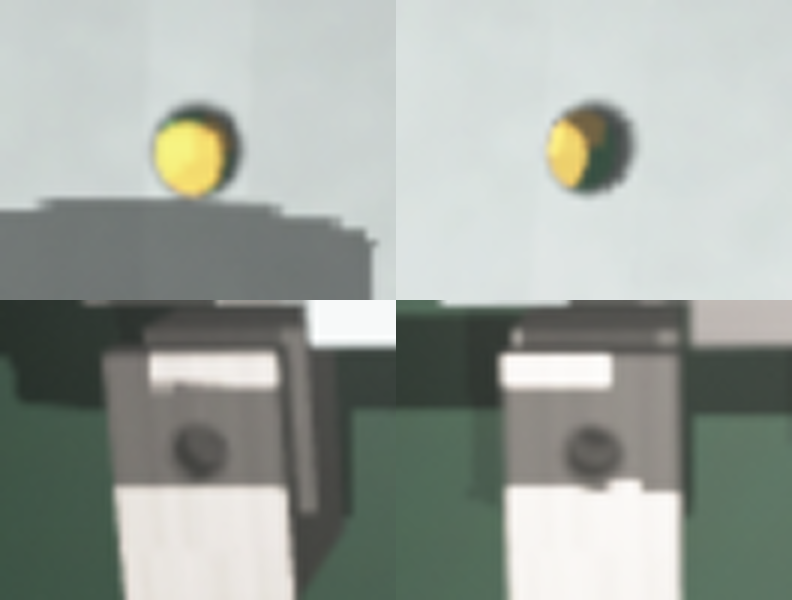

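Hole centres: access is at (197,149) in w3 and (194,147) in w4, the fork at (199,151) and (198,152) in their crops. I'll triangulate these, then pick the pin.

Run:
```python
from cell import *; from h import *; import cv2
L=lambda n:(lambda d:(d,d["T"]))(dict(np.load(n+".npz")))
A=lambda u,v,x,y:np.array([x+(u+.5)/6-.5,y+(v+.5)/6-.5])
print("access",*tri([(*L("w3"),A(197,149,313,56)),(*L("w4"),A(194,147,391,59))]))
print("fork",*tri([(*L("w3"),A(199,151,194,164)),(*L("w4"),A(198,152,261,165))]))
bot.set_gripper(.5)
bot.move_ptp((.544,-.2033,.16),down(Y)); bot.line_to((.544,-.2033,.085),v=.1)
print("F before",np.round(current_force(),2))
bot.set_gripper(0,60); print(current_opening(),current_grip_force(),np.round(current_force(),2),current_t())
bot.line_to((.544,-.2033,.17),v=.12); print(current_opening(),np.round(current_force(),2),np.round(current_tcp_pos(),4),current_t())
snap("w5")
c=eyes.capture("side"); cv2.imwrite("pics/side5.png",c["pixels"])
```

```text
access [0.6114099  0.20063296 0.07478454] [ 0.   -0.06 -0.    0.06]
fork [0.47949102 0.08049544 0.0536125 ] [ 0.   -0.13 -0.    0.13]
F before [-0.19  0.51  0.19]
0.123238704888662 58.433207273483276 [-0.31  0.39  2.44] 7.55
0.12079315504287891 [-0.14 -0.34 -0.87] [ 0.5433 -0.2029  0.169 ] 8.4083
```

Run:
```python
import cv2,numpy as np
from cell import *; print(np.round(current_tcp_pos(),4))
from h import *; d=dict(np.load("w5.npz")); 
p=np.array(current_tcp_pos())
for z in (0,-.022,-.070): print(z,proj(p+[0,0,z],d,d["T"]))
s=dict(np.load("side0.npz"));print(proj(p,s,s["T"]))
u,v=map(int,proj(p+[0,0,-.03],d,d["T"]));U,V=map(int,proj(p+[0,0,-.03],s,s["T"]))
r=lambda im,x,y:cv2.resize(im[max(y-50,0):y+50,x-50:x+50],(400,400),interpolation=cv2.INTER_CUBIC)
print(u,v,U,V)
cv2.imwrite("pics/c5.png",np.hstack([r(cv2.imread("pics/w5.png"),u,v),r(cv2.imread("pics/side5.png"),U,V)]))
```

```text
[ 0.5431 -0.2028  0.1685]
0 [313.16805479 261.49816205]
-0.022 [312.98032434 242.35525354]
-0.07 [312.69917616 213.79985634]
[343.47376037 217.30045624]
312 236 343 231
```

View pics/c5.png

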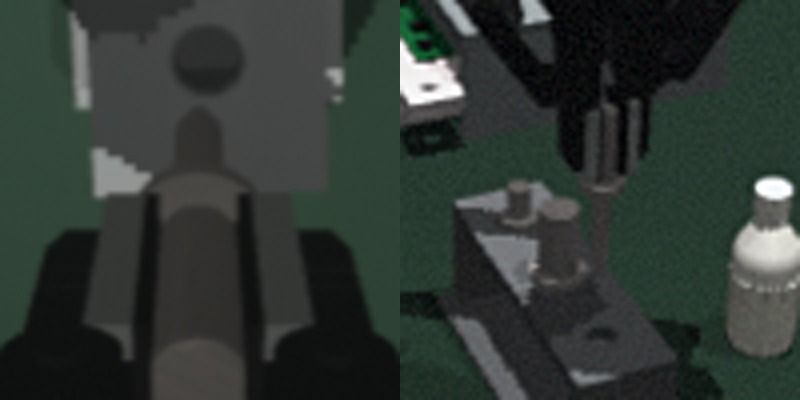

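Wrist crop: the pin hangs straight from the pads, its tip at (199,108), i.e. full-frame (311.6,212.9), within 1 px of the prediction. The side view shows it clear of the rack, with the other pins in place. The arm sags 1 to 1.5 mm, so I'll correct for that and then press the catch.

```bash
cat >> h.py <<'E'
def go(p,v=.15,n=2):
    from cell import bot,current_tcp_pos
    p=np.array(p,float); e=np.zeros(3)
    for i in range(n):
        bot.line_to(p+e,v=v if i==0 else .03); bot.hold(.1); e+=np.clip(p-np.array(current_tcp_pos()),-.003,.003)
    return np.round(current_tcp_pos(),4)
E
python3 - <<'E'
from cell import *; from h import *; import cv2
bot.line_to((.544,-.203,.205)); bot.move_ptp((.6115,.2005,.205),down(Y))
print(go((.6115,.2005,.16))); f0=np.array(current_force()); print(f0.round(2),current_t())
for z in (.140,.130,.126,.123,.120,.118,.116,.114,.112):
    p=np.array(current_tcp_pos()); print(z,go((.6115,.2005,z),v=.06,n=2),(np.array(current_force())-f0).round(2),current_t())
    d=np.array(current_force())-f0
    if d[2]>6.5 or np.hypot(*d[:2])>12: break
c=eyes.capture("top"); cv2.imwrite("pics/top6.png",c["pixels"])
cv2.imwrite("pics/c6.png",cv2.resize(c["pixels"][140:270,170:300],None,fx=4,fy=4))
E
```

```text
[0.6106 0.2009 0.1591]
[0.84 0.03 0.3 ] 11.3083
0.14 [0.6115 0.2005 0.1403] [-0.63 -0.08 -1.79] 12.2167
0.13 [0.6117 0.2005 0.1305] [-0.42 -0.71 -1.23] 12.9833
0.126 [0.6114 0.2005 0.126 ] [-0.6   0.32 -1.12] 13.6833
0.123 [0.6117 0.2006 0.1231] [-1.66  0.01  4.95] 14.3833
0.12 [0.6118 0.2004 0.1202] [-3.42  0.33  3.  ] 15.0833
0.118 [0.6117 0.2005 0.1181] [ 0.37 -0.58  2.72] 15.7833
0.116 [0.6116 0.2005 0.1161] [ 0.6  -0.45  3.97] 16.4833
0.114 [0.6118 0.2006 0.1147] [-1.11 -0.06 10.83] 17.1833
```

View pics/c6.png

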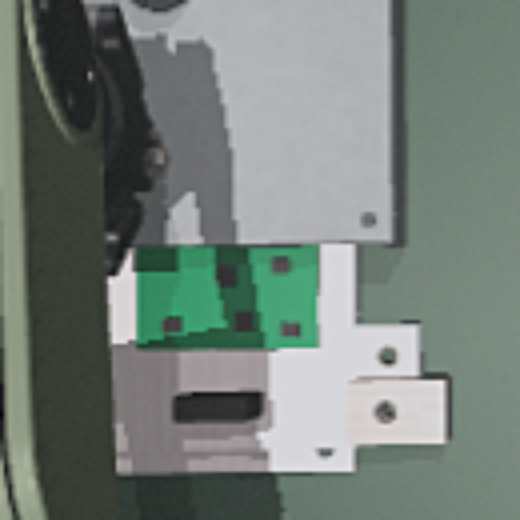

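The tray sprang out: the lug hole is now at (388,355) in the crop, about 40 mm of travel. I'll lift out, lower the shank behind the tab and drag the tray to 70 mm.

Run:
```python
from cell import *; from h import *; import cv2
q=(.5177,.1688,.0178)
F=lambda x,y,z:fx(q,(x,y,z))
bot.line_to((.6116,.2005,.19),v=.15); print(current_opening(),current_grip_force())
bot.line_to(F(-17,0,190)); print(go(F(-17,0,113),v=.12)); f0=np.array(current_force())
for x in (-30,-45,-54): print(x,go(F(x,0,113),v=.06),F(x,0,113).round(4),(np.array(current_force())-f0).round(2))
go(F(-46,0,113),v=.1,n=1); go(F(-46,0,190),v=.15,n=1)
go(F(-46,-88,190)+[0.03,0,0],n=1); c,T=snap("w7"); print(current_t(),current_opening(),np.round(current_force(),2))
print(proj(F(-40,-88,53),c,T), proj(F(-40,-88,40),c,T),proj(np.array(current_tcp_pos())-[0,0,.07],c,T))
cv2.imwrite("pics/c7.png",cv2.resize(c["pixels"][100:300,200:440],(720,600),interpolation=cv2.INTER_CUBIC))
```

```text
0.1175746278414358 58.741663098335266
[0.4997 0.1683 0.1121]
-30 [0.4881 0.1682 0.113 ] [0.4877 0.1683 0.113 ] [ 0.2  -0.41 -0.82]
-45 [0.4733 0.168  0.1131] [0.4727 0.168  0.113 ] [-0.3  -0.06  0.18]
-54 [0.4642 0.1678 0.113 ] [0.4637 0.1678 0.113 ] [-0.69 -0.03 -0.3 ]
24.5167 0.1200135739953293 [ 0.41 -0.72 -0.08]
[287.32306823 190.36528403] [288.36771499 186.92971801] [312.99744722 214.15714829]
```

View pics/c7.png

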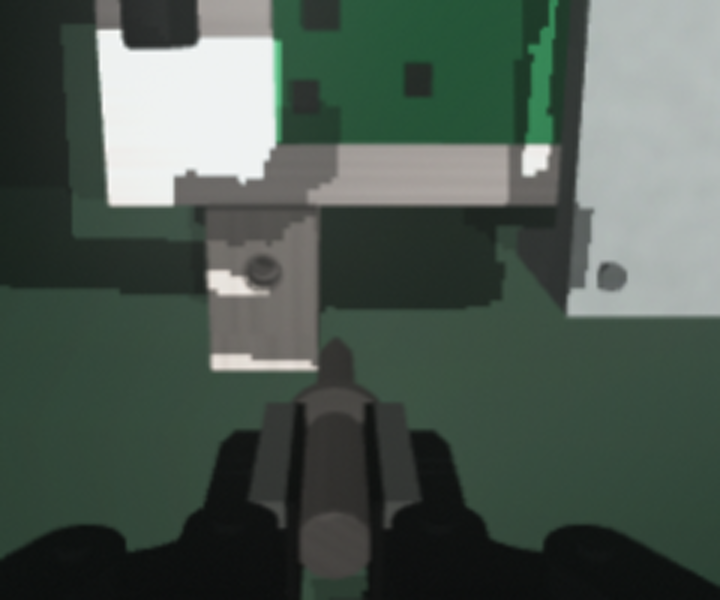

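The fork hole is at (263,270), i.e. full-frame (287.4,189.7), within 0.7 px of the prediction. The pin tip at (337,338) is straight in the pads. I'll insert with force monitoring.

Run:
```python
from cell import *; from h import *; import cv2
x,y=.4796,.0800
go((x,y,.16)); print(go((x,y,.13),v=.1)); f0=np.array(current_force())
for z in (.118,.112,.106,.100,.095,.090,.085,.081,.078,.076,.075,.074,.073):
    a=go((x,y,z),v=.05,n=1 if z>.1 else 2); d=np.array(current_force())-f0
    print(z,a,d.round(1),current_t())
    if d[2]>9 or np.hypot(*d[:2])>15: break
```

```text
[0.4792 0.08   0.1298]
0.118 [0.4796 0.08   0.1179] [-1.1  0.2 -0.2] 26.75
0.112 [0.4796 0.08   0.1119] [-1.4  0.2  0.5] 27.1167
0.106 [0.4795 0.08   0.1059] [-0.2 -0.   0.1] 27.4833
0.1 [0.4797 0.08   0.1002] [-0.9 -0.4 -0.7] 28.2
0.095 [0.4797 0.08   0.0952] [-0.9  0.9 -0.4] 28.9
0.09 [0.4798 0.08   0.0903] [-1.  -0.3 -0.7] 29.6
0.085 [0.4798 0.08   0.0852] [-0.9  0.1 -0.2] 30.3
0.081 [0.4798 0.08   0.0812] [-0.6 -0.6  0.5] 31.0
0.078 [0.4798 0.08   0.0782] [-1.  -0.  -0.8] 31.7
0.076 [0.4795 0.08   0.076 ] [-1.5  0.   0.8] 32.4
0.075 [0.4797 0.08   0.0759] [-6.5 -1.4 13.1] 33.1
```

The pin slid in freely and met a firm stop near the expected depth. I'll release, back off and check.

Run:
```python
from cell import *; from h import *; import cv2
bot.set_gripper(.45); p=np.array(current_tcp_pos()); bot.line_to(p+[0,0,.1],v=.12)
bot.line_to((.46,.0,.24)); c,T=snap("w8"); print(current_t())
d=dict(c); s=eyes.capture("side"); t=eyes.capture("top")
q=(.5177,.1688,.0178)
P=fx(q,[(-40,-88,93),(-40,-88,57)])
for n,C,TT in (("w",c,T),("s",s,s["T"])): print(n,proj(P,C,TT).round(1).tolist())
u,v=proj(P[1],c,T).astype(int); U,V=proj(P[1],s,s["T"]).astype(int)
r=lambda im,x,y:cv2.resize(im[max(y-50,0):max(y-50,0)+100,x-50:x+50],(400,400),interpolation=cv2.INTER_CUBIC); print(u,v,U,V)
cv2.imwrite("pics/c8.png",np.hstack([r(c["pixels"],u,v),r(s["pixels"],U,V)]))
```

```text
35.375
w [[336.4, 101.6], [333.5, 102.8]]
s [[270.8, 188.9], [271.6, 202.3]]
333 102 271 202
```

View pics/c8.png

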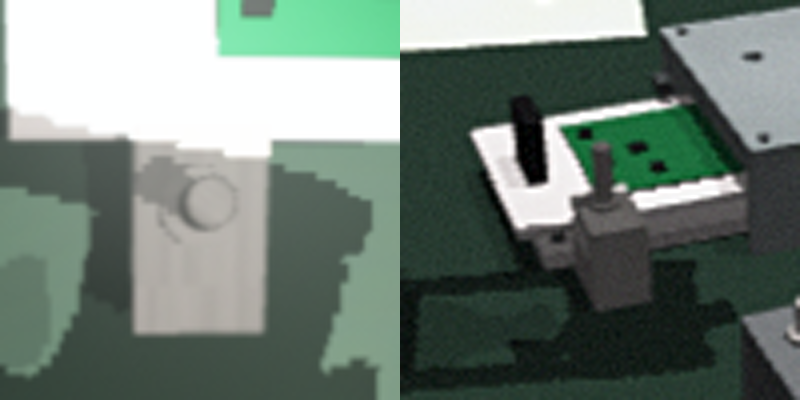

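In the wrist view the head top is at (210,200), within 1 px of the prediction. In the side view it is at (202,146), i.e. full-frame (271.4,188.4) against a predicted (270.8,188.9). The pin is upright and seated, with the flange on the fork.

```bash
python3 -c "
from cell import *
print(bot.finish_job(),current_t())"
```

```text
the job is handed in; nothing more can be done
the job is handed in; nothing more can be done
```

The job is handed in, but no verdict came back: the slim pin tripped the catch, the tray was drawn out to about 70 mm, and the last pictures show the pin upright with its flange on the fork.

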